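# Set the patch press and switch on its heater over the heat screen

### The arm

A 7-joint arm with a two-finger parallel gripper is mounted at the origin on the work surface. World frame = base frame: x ahead of the robot, y to its left, z up, the work surface at z = 0. Lengths are in mm, angles in rad, forces in N, time in s.
With the tool pointing down it reaches from about 425 to 1025 mm from the base axis. Payload 9.4 kg.
Tool frame: the origin (TCP) lies midway between the tips of the shut fingers; the grasp point (between the pads) lies grasp_offset behind it (grasp_offset is the distance from the TCP to the grasp point, in mm); z points along the fingers, y is the line along which they close (so a half turn about z gives the same grasp; the last joint's range is limited). The gripper opens to 85 mm and grips with 20 to 120 N. Pads are 22 mm wide; open, the fingers measure 114 mm over their backs; the gripper's body (76 mm by 85 mm) begins 54 mm behind the grasp point. The pads swing forward as they close: fully open they stand 13 mm farther back than shut.
Start: joints at [1.037, 0.599, -0.003, 1.599, 0.002, 0.943, -0.08], TCP at [319.773, -650.668, 231.275] pointing down, gripper open.
Joint ranges: [-2.57, 2.57], [-0.35, 1.97], [-1.29, 1.29], [0.11, 2.56], [-1.05, 4.19], [0.11, 1.86], [-2.63, 2.63]. Speed limits (rad/s): [2.22, 2.22, 3.01, 3.01, 3.14, 3.14, 3.14].

### API

Orientations are given as [roll, pitch, yaw] about the fixed x, y, z axes, in that order (R = Rz(yaw) Ry(pitch) Rx(roll)).
In Python, from plant import read_state, camera, camera_model, job_done, grasp_offset gives the robot as it stands. The module is installed in compiled form; this text tells all that it offers.
- The arm moves only by the shell command python3 -m creep 'ROWS'. ROWS is JSON, one flat list of numbers, 5 for each row, row after row: the opening, from 0 (shut) to 1 (fully open), then the shift along the world's x, y, z in m, then the turn about the world's z in rad. In form: [hand, x, y, z, yaw, hand, x, y, z, yaw, ...]. A call has 1 to 20 rows; each row shifts and turns the commanded pose from where the row before left it; what a row does not reach is not made up. A row lasts 1/12 s, in which the tool goes at most 41.7 mm and 7.16 degrees, less where a joint would pass 70% of its speed; a pose out of reach is approached as far as the arm can. A call is refused whole if a number of a shift passes 0.0417 or a number of a turn 0.125, either way. A call with a gripper value outside its range is refused whole. The fingers move at their own pace and stop on an object; the grip force is fixed at half the most. Time passes only in rows, so rows that do not move let the fingers close. It gives the time, the measured TCP pose, the force, the opening and the grip force at its end, in the units of the state.
- read_state(): the state, without advancing time (a new reading comes with each control period).
- camera(name): name is "scene" or "top" or "wrist"; returns the picture (384x512x3 uint8, blue, green, red); there is no depth.
- camera_model(name): a dict with "fx", "fy", "cx", "cy" (pixels), "position" and "attitude" of the camera in the world. Camera axes: x right, y down, z forward; pixel columns grow to the right and rows downward; lengths in mm; the calibration is good to about 2 mm. A picture is of the moment at which its call begins: read the wrist's pose just before it. camera_model takes no time and is no camera call; for the wrist camera it gives the pose at the moment of the call.
- job_done(): hands the job in; it is judged then, once.
The state is a dict: "t": time; "joints": joint angles; "joint_vel": joint speeds; "joint_torque": joint torques, N m; "tool_pos": TCP position; "tcp_rot": TCP orientation; "ft_force": force on the tool from outside, world axes, zero at the start; "moment": the same for the moment, N m; "opening": finger opening in mm; "gripper_force": force on a finger pad.
Only numpy, scipy, OpenCV 4.12 (cv2) and the standard library are available. Lean on these libraries where they do the work, as an engineer would, in place of code of your own. Each camera call takes 0.05 s, during which the arm holds its last target. There are 200 camera calls.

### The job

Get the patch press ready to warm up: crank its handwheel clockwise until you feel the stop, then back it off a quarter turn and leave it there. Then take the bent steel hook from its wooden rest, reach over the heat screen and with the hook alone push the switch lever behind it all the way over, away from the screen. Put the hook back on its rest, bend down, and leave the other things on the counter where they are.

Things in the scene. Friction and masses are not known exactly. Their poses are not given: they have to be found in the camera images.
- wheel_hub (a point): Centre of a fixed bench press's handwheel, on its upright axis at mid-rim height, 205 mm above the counter (crosshead ends 190 mm up). Rim radius 50 mm, bar 12 mm thick, 3 spokes, hub 30 mm across rising 22 mm above this. z up; x points to the knob, turning with the wheel. Stop: rigid, 1.25 to 2 turns clockwise from the start, can only be felt. Turning takes 2 N at the knob; it stays where left.
- knob_mid (a point): Middle of the wheel's upright round wooden crank knob on the rim, 50 mm from the axis: 20 mm in diameter, 50 mm tall, from 8 to 58 mm above mid-rim height (this point is 33 mm above it). It spins freely on its pin, so it can be held while the wheel is cranked round. Its own x and y axes mean nothing.
- hook_grip (a point): Where to hold the loose bent steel hook (about 160 g), near its balance point: middle of its straight flat shank, 10 mm wide, 16 mm high. x runs along the shank to the bent end, z is up on the rest. The shank reaches 110 mm behind this point (its last 28 mm a wooden handle 18 mm wide) and 130 mm ahead. The rest posts leave 53 mm free on each side of this point along the shank.
- hook_tip (a point): Foot of the hook's bent end: a round bar 11 mm in diameter going down at a right angle from the front end of the shank; this point is 124.5 mm ahead of hook_grip and 85 mm below it.
- rest_seat (a point): Where hook_grip lies when the hook rests in the two flared notches of its fixed wooden rest: 113 mm above the counter (notch floor 105 mm). Two posts 14 mm thick, 60 mm to each side along x; notches about 20 mm wide at the floor, 40 mm at the mouth, 25 mm deep. x lies along the notches towards the hook's bent end; z up.
- screen: Fixed heat screen and switch unit; origin on the counter under the lever's pivot, z up, x away from the screen. The screen: upright steel sheet 130 mm wide, 3 mm thick, top 113 mm up, at x = -83.5 mm; wings 83 mm high run 55 mm back from its ends (y = +-63 mm). Switch housing: x and y within +-35 and +-25 mm, 45 mm high. With the switch off, a bar has room from x = -82 to -37 mm.
- heater_switch_tip (a point): Centre of the steel ball (26 mm across) on the switch lever, 50 mm from its pivot, which is 42 mm above the counter. The lever swings in the unit's x-z plane: off, it leans 29 degrees towards the screen (ball at x = -24 mm, 86 mm up); fully on, as far the other way (x = +24 mm).
- heater_switch (a joint): Angle of the switch lever in rad: 0 leaning towards the screen (off), 1.0 leaning fully away from it (on). It takes about 1.5 N at the ball and stays where it is left.
- mug: Bystander: white enamel mug, 76 mm wide without its handle, 80 mm tall, origin under its centre. Not to be moved.
- bell: Bystander: aluminium bicycle bell, 54 mm wide, 35 mm tall. Not to be moved.
- cap_pot: Bystander: rubber valve-cap pot, 60 mm wide, 45 mm tall. Not to be moved.
- seat_clamp: Bystander: steel seat clamp ring, 38 mm wide, 22 mm tall. Not to be moved.
There are look-alikes about, which are no part of the job. Of the things that look like the part that bears rest_seat, the smaller one is meant.

How it is judged (in metres and radians):
On the way, in this order (a step that is already met when the one before it is completed fails the run):
1. the handwheel has been cranked clockwise up to its stop (value of joint press_wheel above 8.33 rad), for 0.1 s.
2. the handwheel has been backed off a quarter turn (70 to 110 degrees) and stands still (value of joint press_wheel between 6.48 and 7.18 rad and velocity of joint press_wheel between -0.1 and 0.1 rad/s), for 0.3 s.
3. the switch lever has been pushed over, away from the screen (value of joint heater_switch above 0.85 rad), for 0.2 s.
At the end, for the whole second after the job is handed in: The handwheel stands 70 to 110 degrees back from its stop; the switch lever is over (above 0.85 of its 1.0 rad); the hook lies at rest in both notches of its rest, bend down (hook_grip within 30 mm of rest_seat, tilted less than 0.2 rad) (value of joint press_wheel between 6.48 and 7.18 rad and value of joint heater_switch above 0.85 rad and distance between hook_grip and rest_seat below 0.03 m and angle between hook_grip's own z axis and vertical below 0.2 rad and linear speed of hook below 0.02 m/s); the robot touches nothing.
It fails at once if the switch lever is touched by the robot itself (contact force between any of the fingers, the arm and heater_switch above 0.5 N).
It fails at once if a bystander is pushed more than 30 mm (distance of any of mug, bell, cap_pot, seat_clamp from where it was at the start of the episode above 0.03 m).
It also fails if it takes over 72 s, if anything falls off the work surface, if the arm or the gripper's body presses on something with over 40 N, if the wrist force passes 120 N, or if a joint passes its speed limit or range.

## Working session

There is one attempt and no reset: what is moved stays moved. The work goes in short steps, Python scripts to look and compute and a shell command to move; the robot and the scene stay as the last step left them, time stands still between calls to the robot, and variables do not carry over. Pictures are saved under pics/ and viewed, at most 12 in all, crops included, and the job is handed in when it is done.

```bash
mkdir -p pics
python3 - <<'E'
from plant import *
import cv2
print(read_state(), grasp_offset if not callable(grasp_offset) else grasp_offset())
for n in("scene","top"):
    im=camera(n); cv2.imwrite(f"pics/{n}0.png",cv2.resize(im,(800,600),interpolation=cv2.INTER_CUBIC)); cv2.imwrite(f"{n}0.png",im)
    print(n,camera_model(n))
E
```

```text
{'t': 0.0, 'joints': array([ 1.03729337,  0.60012688, -0.00253832,  1.60014334,  0.00178484,
        0.94287878, -0.07980225]), 'joint_vel': array([-1.36711317e-03,  2.93150455e-05, -9.73519188e-04, -1.72517028e-03,
       -4.69798241e-04, -7.86501031e-04,  4.33161288e-04]), 'joint_torque': array([-5.07024379e-05, -7.76452589e+01,  1.56553298e+00, -2.58009785e+01,
        1.23950109e-02,  9.08815797e-03, -9.14846908e-06]), 'tool_pos': array([ 319.56078378, -650.24590687,  230.41093866]), 'tcp_rot': array([-3.14004424e+00,  1.33106341e-04,  4.56846364e-01]), 'ft_force': array([-0.60021606,  0.04462711, -0.22139216]), 'moment': array([ 0.05171047, -0.01481347, -0.02646982]), 'gripper_force': 0.0, 'opening': 85.36682637051226} 18.700000000000003
scene {'fx': 465.5767896161902, 'fy': 465.5767896161902, 'cx': 247.85583920157805, 'cy': 198.4874577844108, 'position': array([ 965.33853326,  600.86978791, 1094.90539591]), 'attitude': array([-2.43743374,  0.00672218,  2.57135894])}
top {'fx': 497.8581684075517, 'fy': 497.8581684075517, 'cx': 252.84043768803824, 'cy': 182.05385779229402, 'position': array([ 406.28227057,  -87.49623775, 1413.73028593]), 'attitude': array([-3.05142778,  0.01166814, -1.54987282])}
```

View pics/scene0.png

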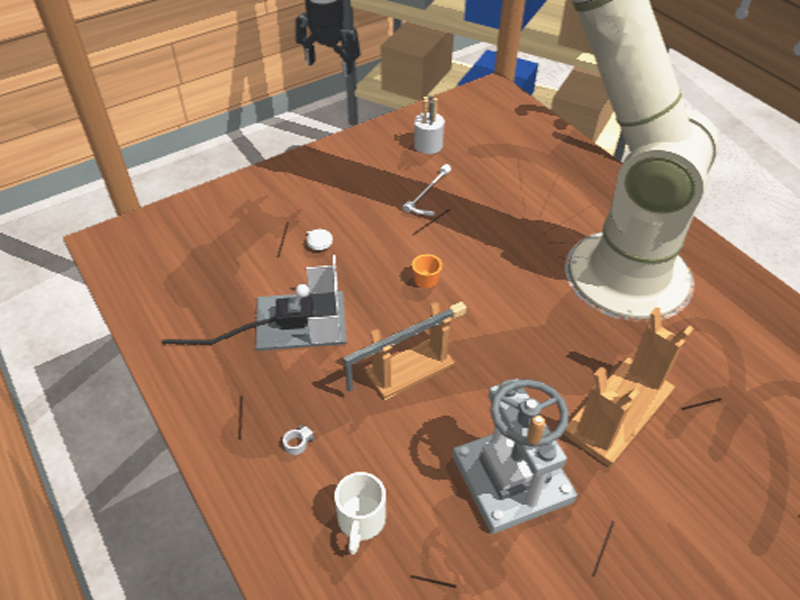

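View pics/top0.png

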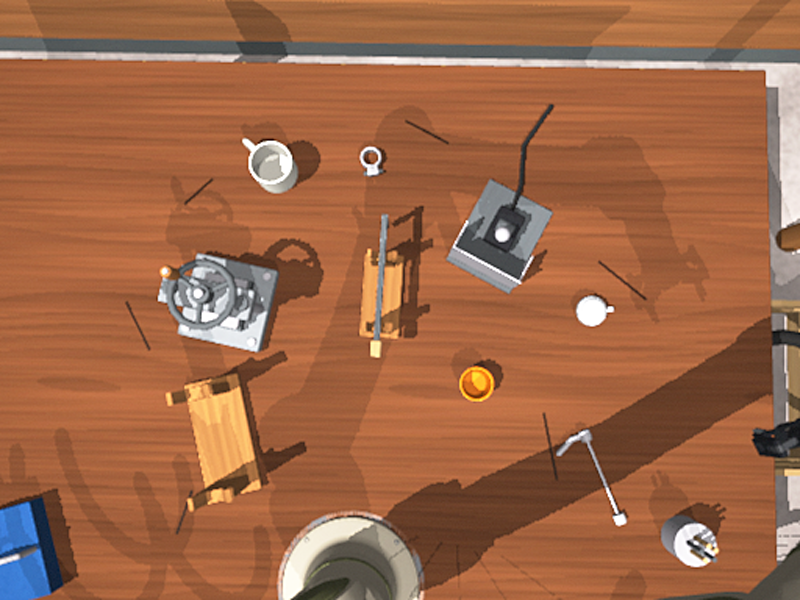

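The scene view shows the press (hub about (530,407), knob (538,430)), hook on the small rest (bend (348,358), handle end (458,310)) and the switch ball (302,290). In the top view: hub (201,293), knob (166,272), hook front (384,217), handle end (376,349), ball (503,233).

```bash
cat > h.py <<'E'
import numpy as np
from scipy.spatial.transform import Rotation as R
from plant import *
def ray(m,u,v):
    d=R.from_euler('xyz',m['attitude']).apply([(u-m['cx'])/m['fx'],(v-m['cy'])/m['fy'],1]); return m['position'],d
def onz(m,u,v,z):
    p,d=ray(m,u,v); return p+d*(z-p[2])/d[2]
def px(m,P):
    q=R.from_euler('xyz',m['attitude']).inv().apply(np.array(P)-m['position']); return q[0]/q[2]*m['fx']+m['cx'],q[1]/q[2]*m['fy']+m['cy']
def tri(obs):
    A=np.zeros((3,3));b=np.zeros(3)
    for m,u,v in obs:
        p,d=ray(m,u,v);d=d/np.linalg.norm(d);M=np.eye(3)-np.outer(d,d);A+=M;b+=M@p
    return np.linalg.solve(A,b)
E
python3 - <<'E'
from h import *
np.set_printoptions(precision=1,suppress=True)
T=camera_model('top');S=camera_model('scene');k=1/1.5625
for n,t,s,z in [('hub',(202,293),(530,405),227),('knobtop',(166,272),(539,421),263),('ball',(503,233),(302,290),86),('hookfront',(384,216),(348,358),121),('hookend',(376,349),(459,310),122),
 ('scrA',(455,246),(306,269),113),('scrB',(518,280),(337,258),113),('mug',(272,160),(360,495),80),('clamp',(371,157),(296,440),15),('pot',(477,384),(427,266),40),('bell',(592,310),(319,238),30)]:
    print(n,onz(T,t[0]*k,t[1]*k,z),onz(S,s[0]*k,s[1]*k,z),tri([(T,t[0]*k,t[1]*k),(S,s[0]*k,s[1]*k)]))
E
python3 - <<'E'
import cv2
a=cv2.imread('top0.png')[90:240,85:360];cv2.imwrite('pics/c1.png',cv2.resize(a,None,fx=2.9,fy=2.9,interpolation=cv2.INTER_CUBIC))
E
```

```text
hub [494.2 224.6 227. ] [498.4 233.9 227. ] [493.9 228.5 216.3]
knobtop [521.9 270.4 263. ] [523.9 275.  263. ] [521.8 272.5 257.9]
ball [ 618.6 -253.4   86. ] [ 615.2 -252.3   86. ] [ 617.  -252.2   87.5]
hookfront [638.1 -48.9 121. ] [635.5 -46.7 121. ] [636.7 -47.9 120.8]
hookend [414.8 -40.7 122. ] [419.1 -30.1 122. ] [413.6 -39.1 109.8]
scrA [ 590.6 -169.5  113. ] [ 593.3 -271.8  113. ] [ 602.9 -179.3  196.2]
scrB [ 535.1 -275.8  113. ] [ 530.5 -265.1  113. ] [ 531.7 -273.6  107.5]
mug [740.9 150.5  80. ] [737.3 156.6  80. ] [739.1 153.   76.7]
clamp [766.1 -19.5  15. ] [761.6 -16.6  15. ] [763.7 -18.   15.6]
pot [ 358. -216.   40.] [ 358.1 -211.6   40. ] [ 356.8 -215.5   36.1]
bell [ 492.5 -419.3   30. ] [ 496.  -409.8   30. ] [ 492.1 -421.2   19. ]
```

View pics/c1.png

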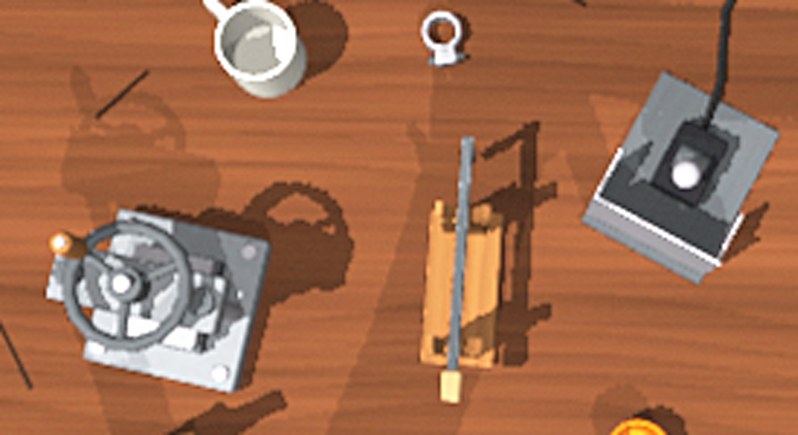

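```bash
python3 -m creep '[1,0.01,0.01,0.03,0, 1,0.01,0.02,0.03,-0.09, 1,0.01,0.03,0.02,-0.09, 1,0.01,0.038,0.01,-0.09, 1,0.01,0.04,0.01,-0.09, 1,0.01,0.04,0.005,-0.097, 1,0.01,0.04,0.005,0, 1,0.01,0.04,0.005,0, 1,0.01,0.04,0.005,0, 1,0.01,0.04,0.005,0, 1,0.01,0.04,0.005,0, 1,0.01,0.04,0.005,0, 1,0.01,0.04,0.005,0, 1,0.01,0.04,0.005,0, 1,0.01,0.04,0.005,0, 1,0.01,0.04,0.005,0, 1,0.005,0.04,0,0, 1,0.005,0.04,0,0, 1,0.005,0.04,0,0, 1,0.005,0.04,0,0]'
```

```text
t: 1.77
tool_pos: [499.2, 88.5, 386.1]
tcp_rot: [3.141, 0.0, -0.0]
ft_force: [1.6, -0.3, 0.1]
opening: 85.2
gripper_force: 0.0
```

```bash
python3 -m creep '[1,0,0.04,0.01,0, 1,0,0.04,0.01,0, 1,0,0.035,0.01,0, 1,0,0.02,0.01,0, 1,0,0,0,0, 1,0,0,0,0]'
python3 - <<'E'
from h import *
import cv2
s=read_state();m=camera_model('wrist');im=camera('wrist');cv2.imwrite('w1.png',im);cv2.imwrite('pics/w1.png',im)
print(s['tool_pos'],s['tcp_rot'],m)
for P in [(494,227,227),(521.8,272,260)]: print(px(m,P))
E
```

```text
t: 2.27
tool_pos: [499.3, 222.7, 426.0]
tcp_rot: [-3.141, 0.0, 0.002]
ft_force: [-0.1, -0.3, -0.6]
opening: 85.4
gripper_force: 0.0
[499.32256662 222.73932042 425.98385124] [-3.14148345e+00  1.33511576e-04  2.37874713e-03] {'fx': 340.93617234912443, 'fy': 340.93617234912443, 'cx': 257.16746393963166, 'cy': 188.3699789623372, 'position': array([568.35219565, 223.07356574, 568.30123578]), 'attitude': array([ 2.86314440e+00, -1.22892902e-04, -1.56863537e+00])}
(np.float64(253.12907424875266), np.float64(166.52901977811175))
(np.float64(203.06440319137073), np.float64(144.17227862841804))
```

View pics/w1.png

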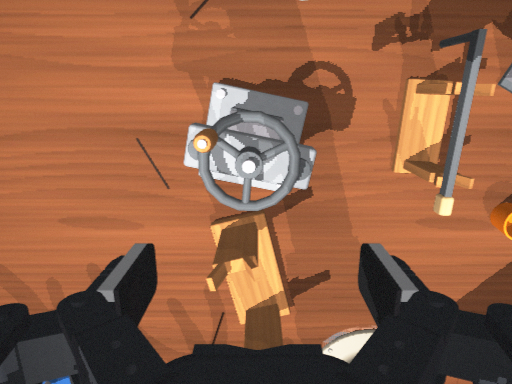

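The wrist view shows the knob top at (203,144) and hub at (249,167), so knob ≈ (522,272) and hub ≈ (494,231).

```bash
python3 -m creep '[1,0.008,0.016,-0.03,0, 1,0.008,0.017,-0.03,0, 1,0.007,0.016,-0.03,0, 1,0,0,-0.03,0, 1,0,0,-0.03,0, 1,0,0,-0.02,0, 1,0,0,-0.012,0, 1,0,0,-0.008,0, 1,0,0,0,0, 0,0,0,0,0, 0,0,0,0,0, 0,0,0,0,0, 0,0,0,0,0, 0,0,0,0,0, 0,0,0,0,0, 0,0,0,0,0, 0,0,0,0,0, 0,0,0,0,0]'; python3 -c "
from plant import *;print(camera_model('scene')['fx']);s=read_state();print(s['tool_pos'],s['opening'],s['ft_force'])"
```

```text
t: 3.82
tool_pos: [523.1, 271.3, 237.1]
tcp_rot: [-3.14, -0.002, 0.0]
ft_force: [-1.5, 0.6, 6.3]
opening: 17.3
gripper_force: 58.5
465.5767896161902
[523.14223674 271.31055051 237.08538779] 17.311128153046113 [-1.53931231  0.64965825  6.28892861]
```

```bash
cat > circ.py <<'E'
from h import *
import sys
def rows(cx,cy,p,step,n):
    p=np.array(p[:2]);r=p-[cx,cy];a0=np.arctan2(r[1],r[0])
    acc=p.copy();o=[];a=a0
    for i in range(n):
        a+=np.radians(step);t=np.array([cx,cy])+50*np.array([np.cos(a),np.sin(a)]);d=np.round((t-acc)/1000,4);acc=acc+d*1000;o.append((float(d[0]),float(d[1])))
    print(np.degrees(a0),acc);print(o)
E
python3 -c "
from circ import *
rows(494,231,(522.5,272),-15,30)"
```

```text
55.19598824728679 [535.1 202.5]
[(0.0097, -0.0087), (0.007, -0.011), (0.004, -0.0124), (0.0006, -0.0131), (-0.0028, -0.0127), (-0.0059, -0.0116), (-0.0088, -0.0097), (-0.011, -0.007), (-0.0124, -0.004), (-0.0131, -0.0006), (-0.0127, 0.0028), (-0.0116, 0.0059), (-0.0097, 0.0088), (-0.007, 0.011), (-0.004, 0.0124), (-0.0006, 0.0131), (0.0028, 0.0127), (0.0059, 0.0116), (0.0088, 0.0097), (0.011, 0.007), (0.0124, 0.004), (0.0131, 0.0006), (0.0127, -0.0028), (0.0116, -0.0059), (0.0097, -0.0088), (0.007, -0.011), (0.004, -0.0124), (0.0006, -0.0131), (-0.0028, -0.0127), (-0.0059, -0.0116)]
```

```bash
python3 -m creep '[0,0.0097,-0.0087,0,0, 0,0.007,-0.011,0,0, 0,0.004,-0.0124,0,0, 0,0.0006,-0.0131,0,0, 0,-0.0028,-0.0127,0,0, 0,-0.0059,-0.0116,0,0]';python3 -m creep '[0,-0.0088,-0.0097,0,0, 0,-0.011,-0.007,0,0, 0,-0.0124,-0.004,0,0, 0,-0.0131,-0.0006,0,0]'
```

```text
t: 4.32
tool_pos: [533.9, 203.1, 237.0]
tcp_rot: [-3.139, 0.001, 0.001]
ft_force: [-10.0, 9.9, 8.8]
opening: 17.9
gripper_force: 59.2
t: 4.65
tool_pos: [490.6, 181.6, 237.1]
tcp_rot: [-3.138, -0.003, 0.0]
ft_force: [2.6, 7.8, 0.8]
opening: 17.4
gripper_force: 58.7
```

```bash
python3 -m creep '[0,-0.0127,0.0028,0,0, 0,-0.0116,0.0059,0,0, 0,-0.0097,0.0088,0,0, 0,-0.007,0.011,0,0, 0,-0.004,0.0124,0,0, 0,-0.0006,0.0131,0,0, 0,0.0028,0.0127,0,0]';python3 -m creep '[0,0.0059,0.0116,0,0, 0,0.0088,0.0097,0,0, 0,0.011,0.007,0,0, 0,0.0124,0.004,0,0, 0,0.0131,0.0006,0,0, 0,0.0127,-0.0028,0,0, 0,0.0116,-0.0059,0,0]'
```

```text
t: 5.23
tool_pos: [444.8, 246.8, 236.9]
tcp_rot: [3.14, 0.002, 0.0]
ft_force: [-4.9, -1.3, 14.6]
opening: 17.6
gripper_force: 60.4
t: 5.82
tool_pos: [522.4, 272.0, 237.0]
tcp_rot: [-3.141, 0.0, 0.002]
ft_force: [-5.8, -2.5, 12.8]
opening: 18.0
gripper_force: 60.2
```

```bash
python3 -m creep '[0,0.0097,-0.0087,0,0, 0,0.007,-0.011,0,0, 0,0.004,-0.0124,0,0, 0,0.0006,-0.0131,0,0, 0,-0.0028,-0.0127,0,0, 0,-0.0059,-0.0116,0,0]';python3 -m creep '[0,-0.0088,-0.0097,0,0]';python3 -m creep '[0,-0.011,-0.007,0,0]'
```

```text
t: 6.32
tool_pos: [533.8, 203.1, 237.0]
tcp_rot: [-3.139, 0.001, 0.001]
ft_force: [-8.5, 8.5, 10.6]
opening: 17.6
gripper_force: 60.0
t: 6.4
tool_pos: [525.4, 193.7, 237.0]
tcp_rot: [-3.139, 0.0, 0.001]
ft_force: [-5.0, 9.6, 8.6]
opening: 17.6
gripper_force: 59.8
t: 6.48
tool_pos: [514.8, 186.8, 237.0]
tcp_rot: [-3.138, -0.001, 0.001]
ft_force: [-2.9, 10.1, 6.0]
opening: 17.6
gripper_force: 59.5
```

```bash
for i in 1; do python3 -m creep '[0,-0.0062,-0.0024,0,0]'; done;python3 -m creep '[0,-0.0062,-0.0016,0,0]'
```

```text
t: 6.57
tool_pos: [508.0, 184.1, 237.1]
tcp_rot: [-3.139, -0.001, 0.001]
ft_force: [-0.9, 7.7, 4.1]
opening: 17.6
gripper_force: 59.4
t: 6.65
tool_pos: [502.7, 182.7, 237.1]
tcp_rot: [-3.139, -0.002, 0.001]
ft_force: [0.2, 6.8, 4.9]
opening: 17.7
gripper_force: 59.4
```

```bash
python3 -m creep '[0,-0.0065,-0.0008,0,0]'; python3 -m creep '[0,-0.0066,0.0002,0,0]'
```

```text
t: 6.73
tool_pos: [496.7, 181.8, 237.0]
tcp_rot: [-3.139, -0.002, 0.001]
ft_force: [2.4, 5.5, 5.8]
opening: 17.5
gripper_force: 59.4
t: 6.82
tool_pos: [490.4, 181.7, 237.0]
tcp_rot: [-3.139, -0.003, 0.001]
ft_force: [2.1, 4.7, 6.3]
opening: 17.7
gripper_force: 59.4
```

Run:
```python
from h import *
import cv2
im=camera('scene');cv2.imwrite('pics/s2.png',cv2.resize(im[180:350,260:400],None,fx=4,fy=3.5))
```

```text
(no output)
```

View pics/s2.png

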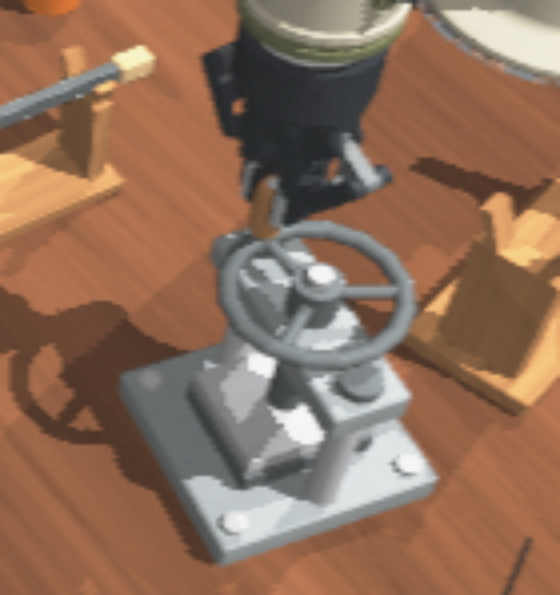

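```bash
python3 -c "
from h import *
m=camera_model('scene')
p=onz(m,325.5,248,213);print(p, np.degrees(np.arctan2(p[1]-231,p[0]-494)),np.hypot(p[1]-231,p[0]-494))
print(onz(m,260+320/4,180+272/3.5,227))
print(px(m,(494,231,227)),px(m,(490,182,213)),px(m,(508,183,213)))"
```

```text
[497.51805739 187.82494175 213.        ] -85.3416276590348 43.31815303950721
[494.39785093 231.91052456 227.        ]
(np.float64(339.87189818609164), np.float64(257.33879280373617)) (np.float64(326.469541325572), np.float64(244.74098238977962)) (np.float64(320.5467995426008), np.float64(248.60262856431174))
```

```bash
python3 -m creep '[0,-0.0065,0.0011,0,0]'; python3 -m creep '[0,-0.0062,0.0017,0,0]'; python3 -m creep '[0,-0.006,0.0026,0,0]';python3 -m creep '[0,-0.0056,0.0033,0,0]'
```

```text
t: 6.95
tool_pos: [484.6, 182.4, 237.0]
tcp_rot: [-3.14, -0.003, 0.0]
ft_force: [3.7, 3.0, 6.6]
opening: 17.7
gripper_force: 59.6
t: 7.03
tool_pos: [478.1, 183.9, 237.1]
tcp_rot: [-3.14, -0.003, 0.0]
ft_force: [3.3, 2.6, 6.5]
opening: 17.6
gripper_force: 59.6
t: 7.12
tool_pos: [472.0, 186.1, 237.0]
tcp_rot: [-3.14, -0.003, -0.0]
ft_force: [3.8, 1.8, 8.7]
opening: 17.4
gripper_force: 59.7
t: 7.2
tool_pos: [466.3, 189.2, 237.0]
tcp_rot: [-3.141, -0.003, -0.0]
ft_force: [3.6, 0.2, 8.2]
opening: 17.6
gripper_force: 59.7
```

```bash
python3 -m creep '[0,-0.0051,0.0041,0,0]'; python3 -m creep '[0,-0.0046,0.0047,0,0]'; python3 -m creep '[0,-0.0039,0.0053,0,0]';python3 -m creep '[0,-0.0031,0.0057,0,0]';python3 -m creep '[0,-0.0024,0.0061,0,0]'
```

```text
t: 7.28
tool_pos: [461.1, 192.9, 237.0]
tcp_rot: [-3.142, -0.002, -0.001]
ft_force: [2.0, -1.2, 9.6]
opening: 17.4
gripper_force: 59.9
t: 7.37
tool_pos: [456.3, 197.3, 237.0]
tcp_rot: [3.141, -0.002, -0.001]
ft_force: [0.8, -2.1, 10.1]
opening: 17.8
gripper_force: 60.0
t: 7.45
tool_pos: [452.1, 202.4, 237.0]
tcp_rot: [3.141, -0.001, -0.001]
ft_force: [0.4, -3.7, 12.6]
opening: 17.6
gripper_force: 60.2
t: 7.53
tool_pos: [448.6, 207.9, 236.9]
tcp_rot: [3.14, -0.0, -0.001]
ft_force: [-1.6, -4.7, 13.5]
opening: 17.6
gripper_force: 60.4
t: 7.62
tool_pos: [445.9, 213.9, 236.9]
tcp_rot: [3.14, 0.0, -0.001]
ft_force: [-3.8, -4.3, 15.0]
opening: 17.3
gripper_force: 60.6
```

```bash
python3 -m creep '[0,-0.0016,0.0063,0,0]'; python3 -m creep '[0,-0.0007,0.0065,0,0]'; python3 -m creep '[0,0.0001,0.0066,0,0]';python3 -m creep '[0,0.0009,0.0065,0,0]';python3 -m creep '[0,0.0019,0.0062,0,0]';python3 -m creep '[0,0.0026,0.006,0,0]'
```

```text
t: 7.7
tool_pos: [443.9, 220.2, 236.9]
tcp_rot: [3.14, 0.001, -0.001]
ft_force: [-4.8, -3.4, 16.9]
opening: 17.5
gripper_force: 60.6
t: 7.78
tool_pos: [442.8, 226.8, 236.9]
tcp_rot: [3.139, 0.001, -0.0]
ft_force: [-5.9, -3.1, 17.7]
opening: 17.3
gripper_force: 60.8
t: 7.87
tool_pos: [442.6, 233.6, 236.9]
tcp_rot: [3.14, 0.002, -0.0]
ft_force: [-7.3, -1.7, 16.4]
opening: 17.6
gripper_force: 60.8
t: 7.95
tool_pos: [443.4, 240.5, 236.9]
tcp_rot: [3.14, 0.002, 0.0]
ft_force: [-7.5, -0.7, 16.4]
opening: 17.6
gripper_force: 60.7
t: 8.03
tool_pos: [445.0, 247.1, 236.9]
tcp_rot: [3.14, 0.002, 0.001]
ft_force: [-9.0, -0.3, 17.0]
opening: 17.6
gripper_force: 60.7
t: 8.12
tool_pos: [447.6, 253.5, 236.9]
tcp_rot: [3.141, 0.002, 0.001]
ft_force: [-7.8, 1.7, 14.1]
opening: 17.3
gripper_force: 60.6
```

```bash
python3 -m creep '[0,0.0033,0.0056,0,0]'; python3 -m creep '[0,0.0041,0.0052,0,0]'; python3 -m creep '[0,0.0047,0.0045,0,0]';python3 -m creep '[0,0.0053,0.0039,0,0]';python3 -m creep '[0,0.0057,0.0031,0,0]';python3 -m creep '[0,0.0061,0.0024,0,0]'
```

```text
t: 8.2
tool_pos: [451.0, 259.5, 237.0]
tcp_rot: [3.142, 0.002, 0.001]
ft_force: [-7.6, 1.8, 13.4]
opening: 17.4
gripper_force: 60.4
t: 8.28
tool_pos: [455.2, 265.0, 237.0]
tcp_rot: [-3.141, 0.002, 0.002]
ft_force: [-6.4, 2.6, 12.0]
opening: 17.6
gripper_force: 60.3
t: 8.37
tool_pos: [460.1, 269.8, 237.0]
tcp_rot: [-3.141, 0.001, 0.002]
ft_force: [-5.7, 4.1, 11.6]
opening: 17.7
gripper_force: 60.2
t: 8.45
tool_pos: [465.7, 273.9, 237.0]
tcp_rot: [-3.14, 0.001, 0.002]
ft_force: [-5.0, 3.1, 11.1]
opening: 17.6
gripper_force: 60.1
t: 8.53
tool_pos: [468.8, 275.6, 236.6]
tcp_rot: [3.139, 0.006, 0.002]
ft_force: [-32.8, -7.3, 39.1]
opening: 17.9
gripper_force: 63.4
t: 8.62
tool_pos: [469.5, 275.8, 236.4]
tcp_rot: [3.133, 0.016, 0.002]
ft_force: [-53.2, -12.6, 53.6]
opening: 17.9
gripper_force: 64.8
```

Stop felt at a tool angle of about 118.5°; now back off a quarter turn.

```bash
python3 -m creep '[0,0,0,0,0, 0,-0.0087,-0.0037,0,0, 0,-0.0105,-0.0076,0,0, 0,-0.0082,-0.0102,0,0, 0,-0.0053,-0.0119,0,0, 0,-0.0021,-0.0129,0,0, 0,0.0014,-0.013,0,0, 0,0.0047,-0.0122,0,0, 0,0,0,0,0, 0,0,0,0,0, 0,0,0,0,0, 0,0,0,0,0]'
```

```text
t: 9.62
tool_pos: [450.2, 205.1, 236.9]
tcp_rot: [3.14, -0.001, -0.001]
ft_force: [-1.6, -3.0, 12.7]
opening: 17.7
gripper_force: 60.3
```

```bash
python3 -m creep '[1,0,0,0,0, 1,0,0,0,0, 1,0,0,0,0, 1,0,0,0,0, 1,0,0,0,0, 1,0,0,0.02,0, 1,0,0,0.03,0, 1,0,0,0.03,0, 1,0.005,-0.02,0.03,0, 1,0.007,-0.035,0.02,0, 1,0.007,-0.035,0.015,0, 1,0.007,-0.038,0,0, 1,0.007,-0.038,0,0, 1,0.007,-0.038,0,0, 1,0.005,-0.036,0,0, 1,0.005,-0.01,0,0, 1,0,0,0,0, 1,0,0,0,0]'
python3 - <<'E'
from h import *
import cv2
s=read_state();m=camera_model('wrist');im=camera('wrist');cv2.imwrite('pics/w2.png',im)
print(s['tool_pos'],s['tcp_rot']);np.save('m2.npy',m)
t=camera('top');cv2.imwrite('t2.png',t)
E
```

```text
t: 11.12
tool_pos: [500.1, -44.0, 380.8]
tcp_rot: [-3.141, 0.001, -0.001]
ft_force: [0.2, 0.8, -0.7]
opening: 85.4
gripper_force: 0.0
[500.10000156 -43.98968575 380.79700514] [-3.14109490e+00  7.74130520e-04 -1.22886751e-03]
```

View pics/w2.png

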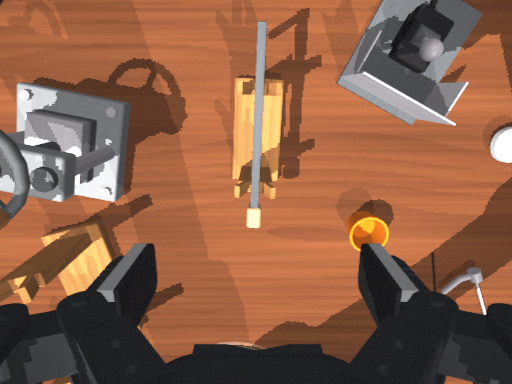

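Hook front end is at (262,22), handle end at (253,227); screen top edge runs (362,72)–(455,125); ball at (431,48).

Run:
```python
from h import *
import cv2
np.set_printoptions(precision=1,suppress=True)
m=np.load('m2.npy',allow_pickle=True).item();T=camera_model('top')
f=onz(m,262,22,121);b=onz(m,253.5,228,122);r=onz(m,253.5,208,121);print(f,b,r,np.linalg.norm((f-b)[:2]))
d=(f-b)[:2];d/=np.linalg.norm(d);print('hd',np.degrees(np.arctan2(d[1],d[0])),'grip',(f[:2]-130*d),(b[:2]+110*d))
for p in[(85+595/2.9,90+207/2.9),(85+718/2.9,90+265/2.9)]:print('T scr',onz(T,*p,113))
for p in[(362,72),(455,125)]:print('W scr',onz(m,*p,113))
print('ball',onz(T,85+686/2.9,90+172/2.9,86),onz(m,431,48,86))
cv2.imwrite('pics/t2.png',cv2.resize(cv2.imread('t2.png')[140:240,85:285],None,fx=4,fy=4,interpolation=cv2.INTER_CUBIC))
```

```text
[640.3 -49.1 121. ] [402.1 -38.9 122. ] [428.6 -39.1 121. ] 238.38245629881516
hd -2.4493085114357047 grip [510.4 -43.6] [512.  -43.6]
T scr [ 580.1 -166.9  113. ]
T scr [ 529.5 -278.6  113. ]
W scr [ 589.5 -163.3  113. ]
W scr [ 529.7 -278.8  113. ]
ball [ 618.1 -252.4   86. ] [ 617.9 -251.2   86. ]
```

View pics/t2.png

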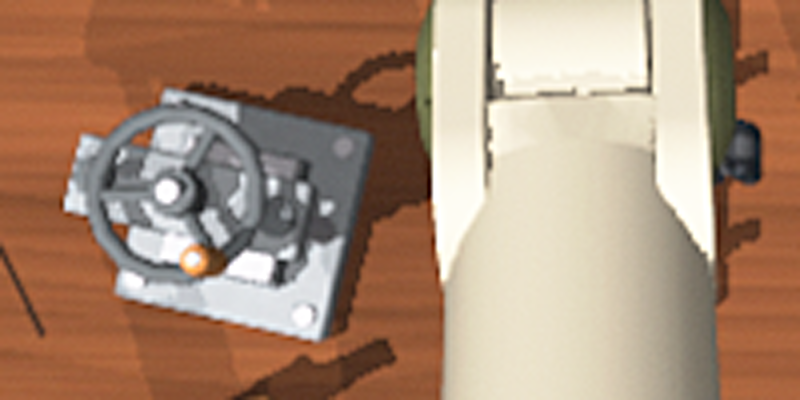

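Run:
```python
from h import *
T=camera_model('top')
k=onz(T,85+198/4,140+257/4,263);h=onz(T,85+168/4,140+190/4,227);print(k,h,np.degrees(np.arctan2((k-h)[1],(k-h)[0])))
for a in (200,205,210,215,220): print(a,px(T,(494+50*np.cos(np.radians(a)),231+50*np.sin(np.radians(a)),263)))
```

```text
[452.92229184 201.30906745 263.        ] [494.16045465 230.08146099 227.        ] -145.09602575472493
200 (np.float64(128.97833866964993), np.float64(206.68759440858605))
205 (np.float64(130.742037165302), np.float64(206.00276154536417))
210 (np.float64(132.4426472514487), np.float64(205.16783853909942))
215 (np.float64(134.06710550372557), np.float64(204.18929931159258))
220 (np.float64(135.60295028218698), np.float64(203.07472945357037))
```

```bash
python3 -m creep '[1,0.011,0,-0.03,-0.042, 1,0,0,-0.04,0, 1,0,0,-0.04,0, 1,0,0,-0.04,0, 1,0,0,-0.04,0, 1,0,0,-0.035,0, 1,0,0,-0.03,0, 1,0,0,-0.02,0, 1,0,0,-0.0115,0, 1,0,0,0,0, 0,0,0,0,0, 0,0,0,0,0, 0,0,0,0,0, 0,0,0,0,0, 0,0,0,0,0, 0,0,0,0,0, 0,0,0,0,0, 0,0,0,0,0, 0,0,0,0,0]'
```

```text
t: 12.8
tool_pos: [511.5, -44.2, 95.3]
tcp_rot: [-3.142, -0.001, -0.042]
ft_force: [-0.6, -0.2, 7.8]
opening: 8.8
gripper_force: 58.5
```

```bash
python3 -m creep '[0,0,0,0.015,0, 0,0,0,0.025,0, 0,0,0,0.025,0, 0,0,0,0.025,0, 0,0,0,0.025,0, 0,0,0,0,0, 0,-0.009,-0.016,0,-0.07, 0,-0.01,-0.02,0,-0.07, 0,-0.01,-0.024,0,-0.08, 0,-0.01,-0.024,0,-0.08, 0,0,-0.024,0,-0.08, 0,0,-0.024,0,-0.057, 0,0,0,0,0, 0,0,0,0,0, 0,0,0,0,0]'
python3 - <<'E'
from h import *
import cv2
s=read_state();m=camera_model('wrist');im=camera('wrist');S=camera('scene')
p=s['tool_pos'];y=s['tcp_rot'][2];d=np.array([np.cos(y),np.sin(y)]);tip=np.r_[p[:2]+124.5*d,p[2]+18.7-85]
print(p,y,s['opening'],tip,'pred wrist front',px(m,(*(p[:2]+130*d),p[2]+27)),'tip scene',px(camera_model('scene'),tip))
a=cv2.resize(im,(400,300));b=cv2.resize(S[100:280,150:350],(400,360));b=np.vstack([b,np.zeros((0,400,3),np.uint8)])
cv2.imwrite('pics/w3.png',np.hstack([cv2.resize(im,(480,360)),cv2.resize(S[140:240,180:280],(320,360))]))
np.save('m3.npy',m)
E
```

```text
t: 14.05
tool_pos: [471.8, -175.7, 209.1]
tcp_rot: [-3.142, 0.001, -0.478]
ft_force: [0.6, 0.3, -1.0]
opening: 8.6
gripper_force: 58.8
[ 471.83623278 -175.65263689  209.11264385] -0.4784324689223711 8.602823266151194 [ 582.35708469 -232.97096986  142.81264385] pred wrist front (np.float64(256.7025419671818), np.float64(-138.7500748906259)) tip scene (np.float64(204.87867716091003), np.float64(171.7069514510996))
```

View pics/w3.png

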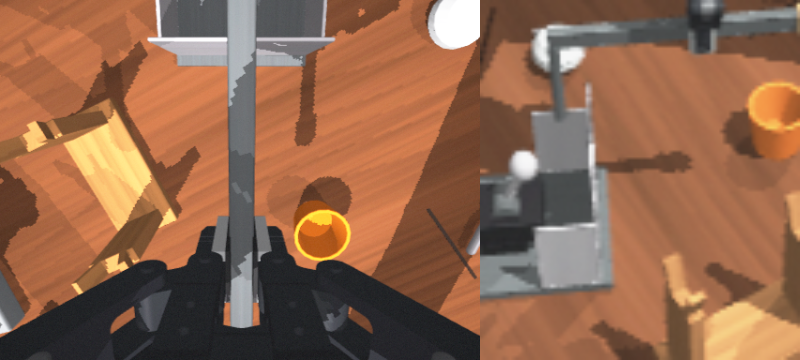

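The hook is square to and centred on the screen, and the tip appears at the predicted pixel.

Run:
```python
from h import *
m=np.load('m3.npy',allow_pickle=True).item()
tip=np.array([582.4,-233.]);d=np.array([np.cos(-.478),np.sin(-.478)]);n=np.array([-d[1],d[0]])
for p in [(158,41.6),(356,41.6)]:
  q=onz(m,*p,113)[:2]-tip; print('screen end rel tip: along',q@d,'side',q@n)
q=np.array([617.5,-252])-tip;print('ball',q@d,q@n)
```

```text
screen end rel tip: along -24.823445330521924 side 64.06105012050018
screen end rel tip: along -24.8996529761473 side -64.1483416115652
ball 39.905957402132096 -0.7242677814317521
```

```bash
python3 -m creep '[0,0,0,-0.015,0, 0,0,0,-0.02,0, 0,0,0,-0.02,0, 0,0,0,-0.015,0, 0,0,0,-0.015,0, 0,0,0,0,0, 0,0,0,0,0]'
```

```text
t: 14.73
tool_pos: [471.9, -175.3, 124.2]
tcp_rot: [3.141, 0.002, -0.478]
ft_force: [0.4, 0.3, -1.2]
opening: 8.7
gripper_force: 58.8
```

```bash
python3 -m creep '[0,0.0045,-0.0023,0,0, 0,0.0045,-0.0023,0,0, 0,0.0045,-0.0023,0,0, 0,0.0045,-0.0023,0,0, 0,0.0045,-0.0023,0,0, 0,0.0045,-0.0023,0,0, 0,0.0045,-0.0023,0,0]';python3 -m creep '[0,0.0045,-0.0023,0,0, 0,0.0045,-0.0023,0,0, 0,0.0045,-0.0023,0,0, 0,0.0045,-0.0023,0,0, 0,0.0045,-0.0023,0,0]'
```

```text
t: 15.32
tool_pos: [504.0, -192.5, 124.7]
tcp_rot: [3.142, 0.0, -0.479]
ft_force: [-1.9, 0.6, -0.7]
opening: 8.9
gripper_force: 59.0
t: 15.73
tool_pos: [523.0, -202.5, 124.1]
tcp_rot: [3.14, 0.008, -0.479]
ft_force: [-20.7, 10.7, 14.4]
opening: 9.0
gripper_force: 61.2
```

```bash
python3 -m creep '[0,0,0,0,0, 0,0,0,0,0, 0,0,0,0,0]'
python3 - <<'E'
from h import *
import cv2
S=camera('scene');cv2.imwrite('pics/s4.png',cv2.resize(S[140:240,150:280],None,fx=4.5,fy=4.5,interpolation=cv2.INTER_CUBIC))
m=camera_model('scene');d=np.array([np.cos(-.478),np.sin(-.478)]);b=np.array([617.5,-252])
for x in(0,24,48):print(x,[(px(m,(*(b+x*d),86))[i]-(150,140)[i])*4.5 for i in (0,1)])
E
```

```text
t: 15.98
tool_pos: [522.8, -202.3, 124.1]
tcp_rot: [3.141, 0.007, -0.479]
ft_force: [-11.9, 6.1, 7.1]
opening: 8.6
gripper_force: 60.1
0 [np.float64(191.90464379098964), np.float64(206.9430222303388)]
24 [np.float64(154.7095871939929), np.float64(209.65478133978712)]
48 [np.float64(117.442608381567), np.float64(212.3717840418173)]
```

View pics/s4.png

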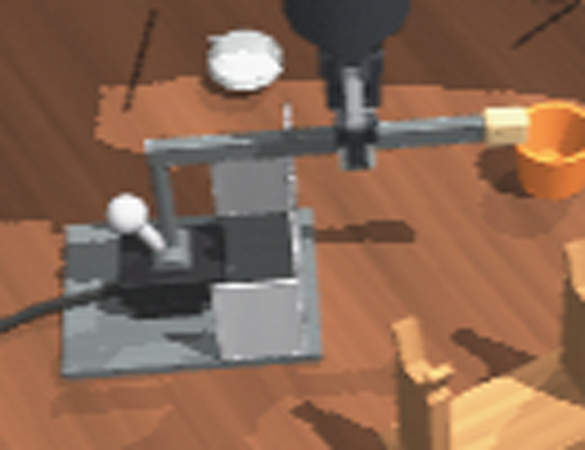

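```bash
python3 -m creep '[0,0.004,-0.002,0,0, 0,0,0,0,0, 0,0,0,0,0]'; python3 -m creep '[0,-0.01,0.005,0,0, 0,-0.016,0.0082,0,0, 0,-0.016,0.0082,0,0, 0,-0.016,0.0082,0,0, 0,0,0,0,0, 0,0,0,0,0]'
```

```text
t: 16.28
tool_pos: [523.2, -202.8, 123.8]
tcp_rot: [3.14, 0.015, -0.478]
ft_force: [-21.6, 11.4, 15.7]
opening: 8.8
gripper_force: 61.4
t: 16.78
tool_pos: [472.5, -176.2, 124.9]
tcp_rot: [-3.141, -0.001, -0.479]
ft_force: [0.5, 0.2, -0.3]
opening: 8.8
gripper_force: 58.8
```

```bash
python3 -m creep '[0,0,0,0.015,0, 0,0,0,0.02,0, 0,0,0,0.025,0, 0,0,0,0.025,0, 0,0,0,0,0, 0,0,0.024,0,0.057, 0,0,0.024,0,0.08, 0,0.01,0.024,0,0.08, 0,0.01,0.024,0,0.08, 0,0.01,0.02,0,0.07, 0,0.009,0.016,0,0.07, 0,0,0,0,0, 0,0,0,0,0]'
python3 - <<'E'
from h import *
import cv2
s=read_state();S=camera('scene');cv2.imwrite('pics/s5.png',cv2.resize(S[100:260,150:350],None,fx=4,fy=3.75,interpolation=cv2.INTER_CUBIC))
m=camera_model('scene');p=s['tool_pos'];y=s['tcp_rot'][2];d=np.array([np.cos(y),np.sin(y)])
f=lambda P:[round((px(m,P)[i]-(150,100)[i])*(4,3.75)[i]) for i in(0,1)]
print(p,y,f((*(p[:2]+130*d),p[2]+26.7)),f((*(p[:2]+124.5*d),p[2]-66.3)),f((*(p[:2]-110*d),p[2]+27)))
E
```

```text
t: 17.87
tool_pos: [512.4, -43.5, 209.2]
tcp_rot: [-3.141, -0.001, -0.041]
ft_force: [-0.3, -0.9, -1.3]
opening: 9.3
gripper_force: 58.9
[512.41009094 -43.45044836 209.15870389] -0.04106819585249699 [270, 380] [286, 464] [600, 243]
```

View pics/s5.png

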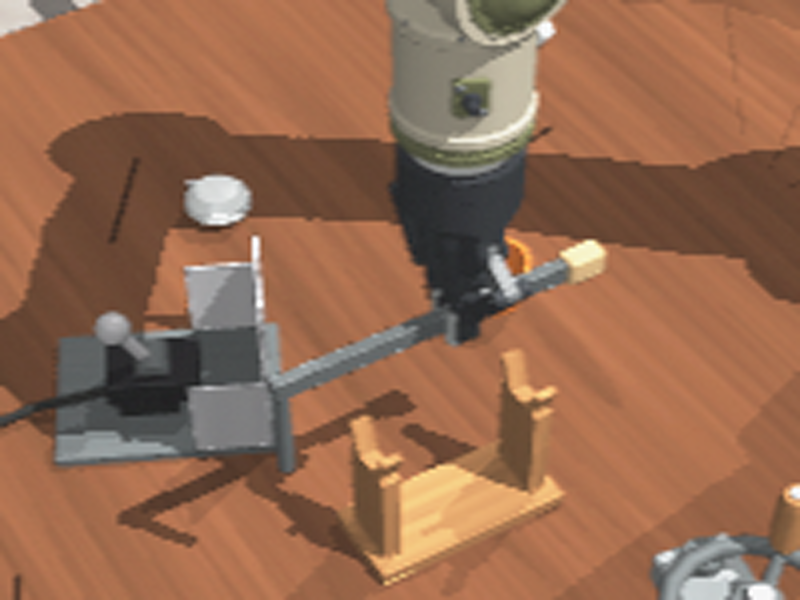

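Lever is over, and the hook is straight in the grip. Lower it back, release and rise.

```bash
python3 -m creep '[0,-0.0005,-0.0005,-0.02,0, 0,0,0,-0.025,0, 0,0,0,-0.025,0, 0,0,0,-0.02,0, 0,0,0,-0.015,0, 0,0,0,-0.006,0, 0,0,0,-0.003,0, 0,0,0,0,0, 0,0,0,0,0]'
```

```text
t: 18.67
tool_pos: [511.1, -45.4, 96.2]
tcp_rot: [3.141, -0.001, -0.044]
ft_force: [0.3, -0.5, -1.3]
opening: 8.5
gripper_force: 58.9
```

```bash
python3 -m creep '[0,0,0,-0.001,0, 0.3,0,0,0,0, 0.6,0,0,0,0, 1,0,0,0,0, 1,0,0,0,0, 1,0,0,0,0, 1,0,0,0,0, 1,0,0,0,0, 1,0,0,0.015,0, 1,0,0,0.025,0, 1,0,0,0.035,0, 1,0,0,0.035,0, 1,0,0,0.035,0, 1,0,0,0.035,0, 1,0,0,0.035,0, 1,-0.02,0.02,0.02,0, 1,0,0,0,0, 1,0,0,0,0, 1,0,0,0,0, 1,0,0,0,0]'
python3 - <<'E'
from h import *
import cv2
S=camera('scene');cv2.imwrite('pics/s6.png',cv2.resize(S[130:300,140:380],None,fx=3.33,fy=3.33,interpolation=cv2.INTER_CUBIC))
E
```

```text
t: 20.33
tool_pos: [490.5, -25.1, 328.6]
tcp_rot: [3.141, 0.002, -0.043]
ft_force: [-0.7, -0.0, 0.1]
opening: 85.4
gripper_force: 0.0
```

View pics/s6.png

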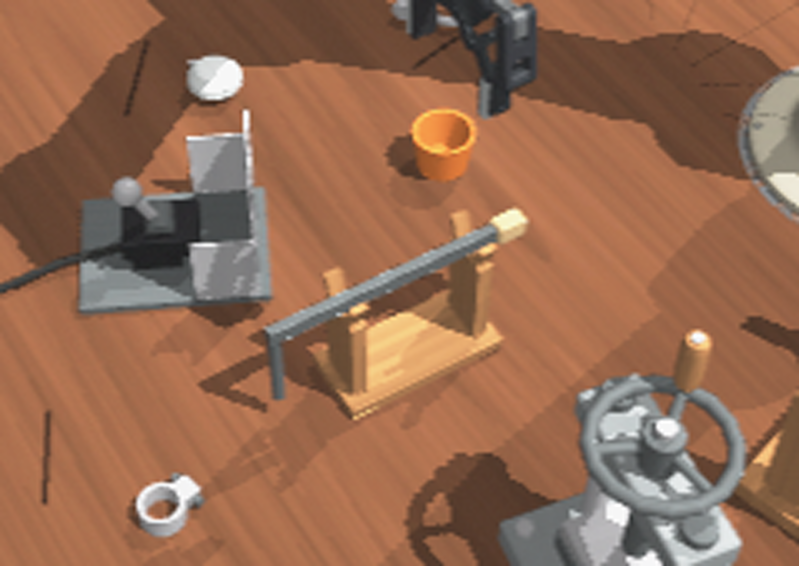

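The hook lies in both notches with its bend down, the lever is over (ball at (127,190)) and the wheel stands as left.

```bash
python3 -c "
from plant import *;print(job_done())"
```

```text
the job is handed in; nothing more can be done
None
```

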